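Move a clipped-in radio battery to the tester and start its check

ROBOT

A 6-joint arm with a two-finger parallel gripper is mounted at the origin on the work surface. World frame = base frame: x ahead of the robot, y to its left, z up, the work surface at z = 0. Lengths are in mm, angles in rad, forces in N, time in s.
With the tool pointing down it reaches from about 275 to 750 mm from the base axis. Payload 10.2 kg.
Tool frame: the origin (TCP) lies midway between the tips of the shut fingers; the grasp point (between the pads) lies 19 mm behind it; z points along the fingers, y is the line along which they close (so a half turn about z gives the same grasp; the last joint's range is limited). The gripper opens to 85 mm and grips with 20 to 120 N. Pads are 22 mm wide; open, the fingers measure 114 mm over their backs; the gripper's body (76 mm by 85 mm) begins 54 mm behind the grasp point. The pads swing forward as they close: fully open they stand 13 mm farther back than shut.
Start: joints at [-1.461, 0.313, 1.498, -0, 1.331, -0.223], TCP at [171.5, -496.204, 202.394] pointing down, gripper open.
Joint ranges: [-2.94, 2.94], [-0.97, 2.17], [0.19, 2.56], [-1.23, 4.37], [0.02, 3.11], [-2.88, 2.88]. Speed limits (rad/s): [2.39, 2.39, 3.01, 3.14, 3.14, 3.14].

INTERFACE

Orientations are given as a unit quaternion [w, x, y, z].
In Python, from rig import ctrl gives the robot as it stands.
- The arm moves only by the tool send_rows, never from a script. Its argument "targets" is a list of rows, each an object with "offset": the shift along the world's x, y, z in cm, a list of three; "spin": the turn about the world's z in rad. A call has 1 to 8 rows; each row is the pose to reach, as a shift and turn from the pose commanded when the call began; what a row does not reach only later rows make up. A row lasts 1/12 s, in which the tool goes at most 41.7 mm and 7.16 degrees, less where a joint would pass 70% of its speed; a pose out of reach is approached as far as the arm can. A call with a gripper value outside its range is refused whole. "grip" is the opening, from 0 (shut) to 1 (fully open), set as the call begins (left out, the last holds). The fingers move at their own pace and stop on an object; "squeeze" is the grip in N (left out, the last holds). Time passes only in rows, so rows that repeat a pose let the fingers close. It gives the time, the measured TCP pose, the force, the opening and the grip force at its end, in the units of the state.
- ctrl.sense(): the state, without advancing time (a new reading comes with each control period).
- ctrl.capture(name): name is "scene" or "top" or "wrist"; returns (picture, depth): 420x560x3 uint8, red, green, blue; 420x560 float32, mm along the optical axis (not along the pixel's ray), 0 where there is no reading.
- ctrl.calibration(name): a dict with "fx", "fy", "cx", "cy" (pixels), "k1" (the pictures are not rectified: a ray, as slopes to the right and down, at radius r is drawn at 1 + k1 r^2 times it, then the intrinsics apply), "view" (4x4, takes a point from world to camera coordinates); the wrist camera has in their place "mount" (4x4, takes a point from camera to tool coordinates, whose origin is the TCP and whose axes are the flange's). Camera axes: x right, y down, z forward; pixel columns grow to the right and rows downward; lengths in mm; the calibration is good to about 2 mm. A picture is of the moment at which its call begins: read the wrist's pose just before it. calibration takes no time and is no camera call.
- ctrl.finish_job(): hands the job in; it is judged then, once.
Trained networks look in the newest picture that a camera, given by its name, has taken for a name from the list of things; names that differ only in an ending like _2 or _b are one class to them, and where a whole thing is asked for, a point or a joint stands for the part that bears it (a point fixed in the world has none). Each returns a list of dicts, best first, with "conf" (0 to 1); they miss things now and then, are a little off and sometimes report something else, mostly with a low value. They report only what shows in the picture. A call takes as long as a camera call. They do not tell look-alikes from the thing itself.
- ctrl.search_frame(camera, query): "box" ([left, top, right, bottom] in pixels, round what is visible of it).
- ctrl.place_of(camera, query): "uv" ([column, row] in pixels: a listed point, or the origin of a listed thing).
The state is a dict: "time_s": time; "joints": joint angles; "dq": joint speeds; "tau": joint torques, N m; "eef_pos": TCP position; "ee_rot": TCP orientation; "force": force on the tool from outside, world axes, zero at the start; "wrist_torque": the same for the moment, N m; "grip_width": opening from 0.0 (shut) to 1.0 (fully open); "grip_force": force on a finger pad.
Only numpy, scipy, OpenCV 4.12 (cv2) and the standard library are available. Lean on these libraries where they do the work, as an engineer would, in place of code of your own. Each camera call takes 0.05 s, during which the arm holds its last target. There are 200 camera calls.

TASK

Pinch the two red side tabs of the yellow radio battery together to free it from the black charging dock, lift it out, stand it on the cork mat and let go; then take it by its two plain yellow ends, tabs left alone, and lower it (do not drop it) onto the floor of the grey tester's bay. Once it is in and let go, press the green membrane key, which hardly moves, with the fingertips until you feel about 10 N (never over 40 N), keep pressing for half a second and back off. Do not press the white key, do not tip the battery over, and leave the other things on the shelf where they are.

Things in the scene. Friction and masses are not known exactly. Their poses are not given: they have to be found in the camera images.
- pack: the radio battery: yellow upright block with black top, 54 mm along its x, 34 mm along its y, 74 mm tall, 0.2 to 0.33 kg. Origin at the centre of its underside, z up. Its plain yellow end faces are at x = +-27 mm. On its y sides sit the two red sprung tabs. Turned half round it is the same part.
- tab_a (a joint): inward travel of the red tab on the battery's +y side: 0 = sprung out, 0.005 m = fully in (2 N to start, 4.5 N fully in). The tab is an upright plate 24 mm wide (x), 8 to 60 mm above the underside, outer face at y = 26 mm when out, 21 mm when in. Pinch it 25 to 60 mm above the underside; both tabs must be in by 3 mm or more for the battery to lift out.
- tab_b (a joint): the same for the tab on the battery's -y side, mirrored. A hook at the foot of each tab, 8 to 13 mm above the underside, reaches out to y = +-30.5 mm when out and is caught under the dock's ledge.
- dock: black charging dock, fixed, 110 (x) by 100 mm (y), origin at the centre of its underside. The battery stands on its 8 mm floor, centred, same axes, 1.5 mm play. End walls 68 mm high at x = +-28.5 to +-36.5 mm close off the battery's ends; grey ledges 27 mm high at y = +-28 to +-40 mm catch the hooks (heights above the table). Fingers fit outside the tabs, above the ledges.
- mat: square cork mat, fixed, 110 by 110 mm, 3 mm thick; origin at the centre of its underside
- tester: grey battery tester, fixed: base plate 130 mm (x) by 220 mm (y) by 12 mm thick; origin at the centre of its underside. The bay is on its -y half, the black key panel (110 by 80 mm, top 42 mm above the table) on its +y half, centred at y = +60 mm.
- bay (a point): centre of the bay's floor (12 mm above the table), axes as the tester. The battery stands here with its x along the tester's x, either way round. The bay is 68 mm wide in y between two walls 60 mm tall and 8 mm thick (so the tabs cannot be held there), and 60 mm long in x between two low lips 8 mm tall, 6 mm thick; above the lips the ends are open for the fingers.
- key_top (a point): centre of the green key's top face, 46.5 mm above the table; the key measures 26 mm (x) by 40 mm (y) in the tester's axes and stands 4 mm proud of the panel. It lies at x = -34, y = +60 mm of the tester.
- key_green: the green membrane key; origin at the centre of its underside, 4 mm below its top. It is sprung and gives way only 1.2 mm, which takes 6 N, then it is solid. It registers at 7 N held for 0.3 s.
- key_grey: the white membrane key beside the green one, same size, 40 mm farther along the tester's +x; not to be pressed
- carabiner: loose orange carabiner lying flat, about 110 by 65 by 11 mm; bystander
- gauge: loose steel wear-gauge plate with three teeth, 90 by 50 by 5 mm; bystander
- ascender: loose blue ascender lying flat, about 195 by 95 by 25 mm; bystander
- jar: loose frosted glass jar of rivets, 68 mm diameter, 96 mm tall; bystander
- radio: loose black hand radio lying flat, 58 mm wide, about 165 mm long with its aerial, 34 mm high; bystander
- logbook: loose blue logbook, 100 by 150 by 14 mm; bystander
Things that resemble listed ones, but are neither listed nor needed, are in the scene too. There is more than one size of the pack; the one meant has the size given above.

How it is judged (in metres and radians):
On the way, in this order (a step that is already met when the one before it is completed fails the run):
1. the battery is lifted at least 30 mm out of the dock, upright, with both tabs pinched in (z of pack in the frame of dock above 0.038 m and value of joint each of tab_a, tab_b above 0.003 m and angle between pack's own z axis and vertical below 0.35 rad), for 0.1 s.
2. it stands upright on the cork mat, at rest and let go (horizontal distance between pack and mat below 0.05 m and height (world z) of pack below 0.008 m and angle between pack's own z axis and vertical below 0.06 rad and linear speed of pack below 0.02 m/s and contact force between pack and the fingers below 0.1 N), for 0.2 s.
3. it is lifted again by its ends: 20 mm or more off the mat, held, tabs sprung out (height (world z) of pack above 0.023 m and contact force between pack and the fingers above 0.5 N and value of joint each of tab_a, tab_b below 0.0015 m), for 0.1 s.
4. it stands seated on the floor of the tester's bay, let go (horizontal distance between pack and bay below 0.008 m and z of pack in the frame of bay below 0.004 m and angle between pack's own z axis and vertical below 0.06 rad and angle between the x axis of pack and the x axis of tester, either way round below 0.15 rad and linear speed of pack below 0.02 m/s and contact force between pack and the fingers below 0.1 N), for 0.2 s.
5. the green key is pressed by the fingers with at least 7 N for 0.3 s (contact force between key_green and the fingers above 7 N), for 0.3 s.
At the end, for the whole second after the job is handed in: the battery stands upright (within 0.06 rad) on the floor of the tester's bay (within 4 mm in height, 8 mm of its centre, 0.15 rad of its direction), at rest and let go, and the green key is no longer touched (all of step 4 and contact force between key_green and anything else below 0.5 N).
It fails at once if a bystander is moved more than 20 mm (distance of any of carabiner, gauge, ascender, jar, radio, logbook from where it was at the start of the episode above 0.02 m).
It fails at once if the green key is pressed with more than 40 N (contact force between key_green and anything else above 40 N).
It fails at once if the white key is pressed, or the green key before the battery is in the bay (over 3 N) (contact force between key_grey and anything else above 3 N or (contact force between key_green and anything else above 3 N and distance between pack and bay above 0.02 m)).
It fails at once if the battery is let fall into the bay from more than 12 mm (horizontal distance between pack and bay below 0.03 m and z of pack in the frame of bay above 0.012 m and contact force between pack and the fingers below 0.02 N).
It fails at once if the battery is tipped over (more than 0.8 rad) (angle between pack's own z axis and vertical above 0.8 rad).
It also fails if it takes over 72 s, if anything falls off the work surface, if the arm or the gripper's body presses on something with over 40 N, if the wrist force passes 120 N, or if a joint passes its speed limit or range.

## Working session

There is one attempt and no reset: what is moved stays moved. The work goes in short steps, Python scripts to look and compute and a tool call to move; the robot and the scene stay as the last step left them, time stands still between calls to the robot, and variables do not carry over. Pictures are saved under pics/ and viewed, at most 10 in all, crops included, and the job is handed in when it is done.

Besides the shell and the picture viewer there is one more tool, called after "Request:" as a command line: name --argument value ..., lists and objects as JSON in quotes. send_rows: Moves the arm, as the interface text tells. Its arguments: {"type":"object","properties":{"targets":{"type":"array"},"grip":{"type":"number"},"squeeze":{"type":"number"}},"required":["targets"]}

```bash
mkdir -p pics; ls
cat > h.py <<'E'
import numpy as np, cv2
from rig import ctrl
from scipy.spatial.transform import Rotation as R
def cap(n):
    s=ctrl.sense(); p,d=ctrl.capture(n); return p,d,s
def cloud(n,d,s=None):
    c=ctrl.calibration(n); h,w=d.shape
    u,v=np.meshgrid(np.arange(w),np.arange(h))
    return pts(n,u.ravel(),v.ravel(),d.ravel(),s).reshape(h,w,3)
def pts(n,u,v,z,s=None):
    c=ctrl.calibration(n)
    xd=(np.asarray(u,float)-c['cx'])/c['fx']; yd=(np.asarray(v,float)-c['cy'])/c['fy']
    x,y=xd.copy(),yd.copy()
    for _ in range(8):
        f=1+c['k1']*(x*x+y*y); x,y=xd/f,yd/f
    P=np.stack([x*z,y*z,z,np.ones_like(x)],0)
    if 'view' in c: M=np.linalg.inv(np.array(c['view']))
    else:
        w,a,b,g=s['ee_rot']; T=np.eye(4); T[:3,:3]=R.from_quat([a,b,g,w]).as_matrix(); T[:3,3]=s['eef_pos']
        M=T@np.array(c['mount'])
    return (M@P)[:3].T
def save(n,p): cv2.imwrite('pics/'+n+'.png',cv2.cvtColor(p,cv2.COLOR_RGB2BGR))
E
python3 - <<'E'
from h import *
p,d,s=cap('top'); print(s['time_s'],s['eef_pos'],s['ee_rot'])
np.savez('top.npz',p=p,d=d); 
C=cloud('top',d)
for q in ['pack','dock','mat','tester','bay','key_top','key_green','key_grey','tab_a','jar']:
    for r in ctrl.place_of('top',q)[:4]:
        u,v=r['uv']; i,j=int(round(v)),int(round(u)); 
        print(q,round(r['conf'],2),np.round(r['uv'],1),np.round(C[min(i,419),min(j,559)]))
p2,d2,s=cap('scene'); np.savez('scene.npz',p=p2,d=d2)
save('top',p); save('scene',p2)
E
```

```text
pics
0.0 [ 171.46094213 -495.8915836   201.82362988] [-6.82397131e-04  9.86189547e-01  1.65619170e-01  4.13885617e-05]
pack 0.81 [171.1 287.6] [333. 235.  99.]
pack 0.71 [177.3 238.5] [456. 227.  82.]
pack 0.65 [177.2 236.3] [460. 227.  85.]
pack 0.62 [222.  241.5] [450. 118.  49.]
dock 0.8 [180.  238.5] [456. 220.  79.]
dock 0.55 [178.8 234.3] [466. 223.  81.]
mat 0.63 [272.7 233.5] [477. -12.   4.]
mat 0.55 [176.7 236.7] [458. 227.  85.]
mat 0.41 [176.9 237.9] [456. 227.  82.]
tester 0.95 [370.  220.1] [ 514. -269.   11.]
bay 0.85 [387.3 216.6] [ 522. -315.   12.]
key_top 0.6 [354.2 235.4] [ 470. -219.   46.]
key_green 0.62 [356.9 237.7] [ 461. -226.   50.]
key_green 0.16 [441.2 216.8] [ 522. -464.   13.]
key_grey 0.72 [351.7 223. ] [ 501. -214.   47.]
key_grey 0.71 [389.6 214.6] [ 527. -324.   13.]Traceback (most recent call last):
  File "<stdin>", line 6, in <module>
ValueError: it knows: ascender, bay, carabiner, dock, gauge, jar, key_green, key_grey, key_top, logbook, mat, pack, radio, tester
```

Run:
```python
from h import *
f=np.load('top.npz'); p=f['p']
p2,d2,s=cap('scene'); np.savez('scene.npz',p=p2,d=d2)
save('top',cv2.resize(p,(800,600),interpolation=cv2.INTER_CUBIC)); save('scene',cv2.resize(p2,(800,600)))
```

```text
(no output)
```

View pics/top.png

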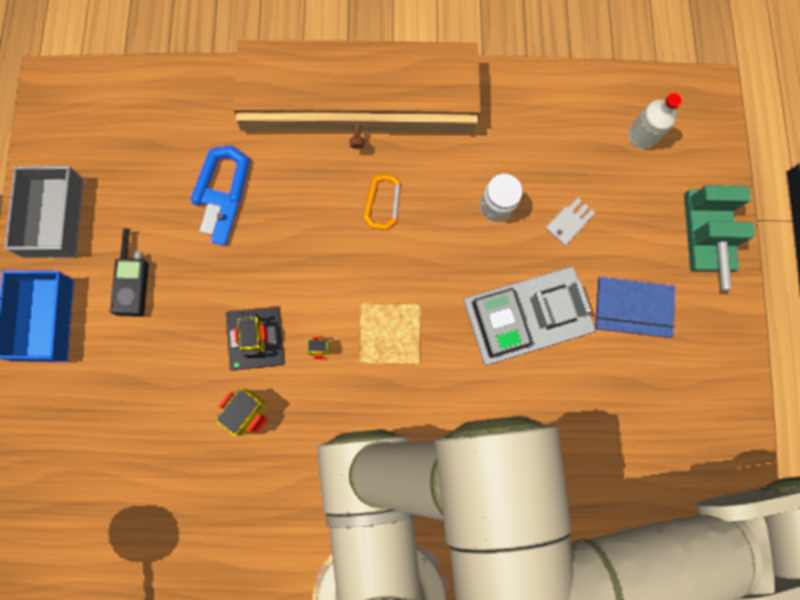

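View pics/scene.png

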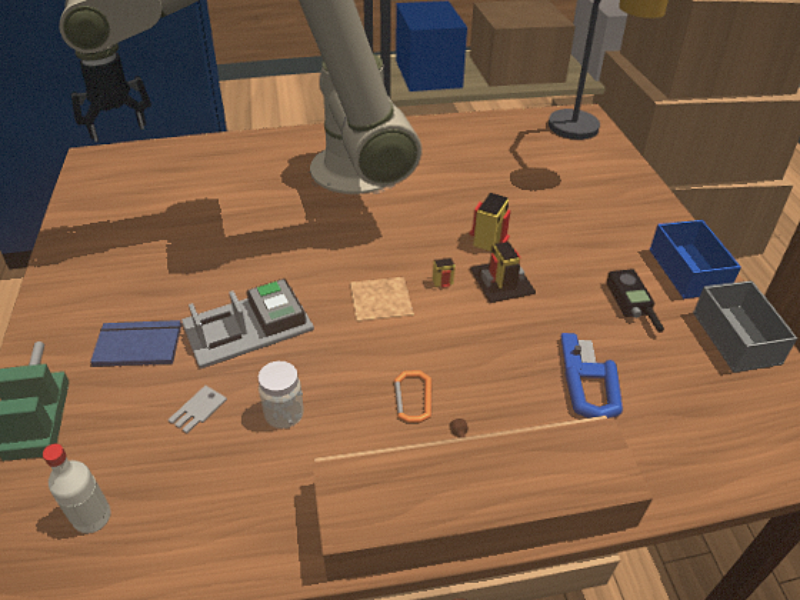

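The top picture (800x600 view) shows three pack-like blocks: one in the black dock at (250,335), a taller loose one at (242,410), 99 mm high, and a small loose one at (318,347), 49 mm high. By the description I choose the docked one. The tester is at (530,315), with the green key at (510,338) and the white key at (502,318). The mat is at (390,333). I'll pass the wrist camera over each place on the way.

Run:
```python
from h import *
c=ctrl.calibration('wrist'); print({k:(np.round(v,3).tolist()) for k,v in c.items()})
```

```text
{'fx': 360.224, 'fy': 360.224, 'cx': 283.997, 'cy': 211.217, 'k1': 0.005, 'mount': [[0.001, -0.948, -0.318, 81.844], [1.0, 0.001, 0.001, -0.189], [-0.0, -0.318, 0.948, -171.5], [0.0, 0.0, 0.0, 1.0]]}
```

Request:
send_rows --targets '[{"offset": [3, 3, 2], "spin": 0.03}, {"offset": [6, 6, 4], "spin": 0.06}, {"offset": [9, 9, 6], "spin": 0.09}, {"offset": [12, 12, 8], "spin": 0.12}, {"offset": [15, 15, 10], "spin": 0.15}, {"offset": [18, 18, 12], "spin": 0.18}, {"offset": [21, 21, 13], "spin": 0.18}, {"offset": [24, 23, 13], "spin": 0.18}]' --grip 1

```text
time_s: 1.17
eef_pos: [392.4, -281.0, 330.6]
ee_rot: [0.002, 0.967, 0.253, 0.001]
force: [-0.0, -1.3, -0.7]
grip_width: 1.0
grip_force: 0.0
```

Request:
send_rows --targets '[{"offset": [4, 1, 0], "spin": -0.06}, {"offset": [8, 1, 0], "spin": -0.12}, {"offset": [11, 1, 0], "spin": -0.18}, {"offset": [13, 1, 0], "spin": -0.18}, {"offset": [13, 1, 0], "spin": -0.18}]'

```text
time_s: 1.58
eef_pos: [524.0, -271.7, 326.7]
ee_rot: [-0.001, 0.986, 0.167, -0.0]
force: [-0.1, -0.9, 0.1]
grip_width: 0.999
grip_force: 0.0
```

Run:
```python
from h import *
p,d,s=cap('wrist'); np.savez('w1.npz',p=p,d=d,e=s['eef_pos'],r=s['ee_rot']); save('w1',p)
C=cloud('wrist',d,s); print(s['time_s'],s['eef_pos'])
for q in ['tester','bay','key_top','key_green','key_grey']:
    for r in ctrl.place_of('wrist',q)[:2]:
        u,v=r['uv']; i,j=int(round(v)),int(round(u)); 
        print(q,round(r['conf'],2),np.round(r['uv'],1),np.round(C[min(i,419),min(j,559)],1))
hsv=cv2.cvtColor(p,cv2.COLOR_RGB2HSV)
# key panel/base height histogram
z=C[...,2]; print(np.histogram(z[(z>2)&(z<110)],bins=np.arange(2,110,4)))
```

```text
1.5833 [ 524.01173524 -271.70322288  326.68091812]
tester 0.61 [283.6 160.8] [ 515.2 -274.3   11.6]
bay 0.84 [318.1 166.3] [ 524.1 -320.4   12. ]
key_top 0.91 [234.  190.6] [ 462.8 -223.9   46.4]
key_green 0.68 [235.4 187. ] [ 468.7 -223.6   47.4]
key_green 0.65 [395.1  47.2] [ 695.6 -358.6    3.6]
key_grey 0.82 [238.1 159. ] [ 504.5 -216.6   46.4]
(array([11018,  1356, 11978,  4731,   686,   240,   534,   480,   139,
        1189,  3190,   962,    63,    79,    85,    53,    53,   637,
           5,     0,     0,     0,     0,     0,     0,     0]), array([  2,   6,  10,  14,  18,  22,  26,  30,  34,  38,  42,  46,  50,
        54,  58,  62,  66,  70,  74,  78,  82,  86,  90,  94,  98, 102,
       106]))
```

View pics/w1.png

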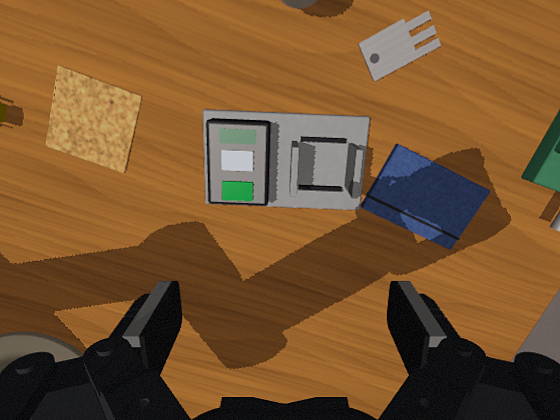

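The wrist picture shows the tester at (285,160): green key (237,191), white key (237,160), bay (325,165). The mat is at (95,118) and the logbook lies beside the tester at (425,195).

```bash
cat > fit.py <<'E'
from h import *
def rect(P):
    (c,(w,h),a)=cv2.minAreaRect(P[:,:2].astype(np.float32)); return np.round(c,1),np.round((w,h),1),round(np.radians(a),3),len(P)
def load(n):
    f=np.load(n+'.npz'); s=dict(eef_pos=f['e'],ee_rot=f['r']); return f['p'],f['d'],cloud('wrist',f['d'],s)
def comp(m,seed=None):
    m=cv2.erode(m.astype(np.uint8),np.ones((2,2),np.uint8)); n,l,st,c=cv2.connectedComponentsWithStats(m)
    k=1+np.argmax(st[1:,4]) if seed is None else 1+np.argmin(np.hypot(*(c[1:]-seed).T)+1e3*(st[1:,4]<30))
    return l==k
E
python3 - <<'E'
from fit import *
p,d,C=load('w1'); hsv=cv2.cvtColor(p,cv2.COLOR_RGB2HSV); z=C[...,2]; H,S,V=[hsv[...,i].astype(int) for i in range(3)]
g=comp((abs(H-60)<15)&(S>150)&(z>40),(237,191)); print('green',rect(C[g]),np.median(C[g],0))
base=comp((z>9)&(z<15)&(S<60)); print('base',rect(C[base]))
w=(z>69)&(z<76)&(S<90)
n,l,st,c=cv2.connectedComponentsWithStats(w.astype(np.uint8))
for k in range(1,n):
    if st[k,4]>40: print('wall',rect(C[l==k]),np.round(C[l==k].mean(0),1))
m=comp((z>-3)&(z<7)&(H<30)&(H>12)&(S>60)&(V>140),(95,118)); print('mat',rect(C[m]),np.median(C[m],0))
pan=(z>40)&(z<48)&(C[...,1]>-270); print('panel',rect(C[comp(pan)]))
E
```

```text
green (array([ 464.6, -228.7]), array([24. , 36.6]), np.float64(0.278), 505) [ 464.68428226 -228.35051647   46.57876799]
base (array([ 513.9, -275.6]), array([128. , 217.8]), np.float64(0.293), 7345)
wall (array([ 517.5, -285.7]), array([59.,  8.]), np.float64(0.295), 322) [ 518.3 -285.4   72. ]
wall (array([ 539.5, -359.5]), array([59.5,  8.3]), np.float64(0.302), 337) [ 540.2 -359.1   71.9]
mat (array([ 527.7, -311.7]), array([512.5, 852.6]), np.float64(0.11), 107026) [ 5.56388416e+02 -2.08600813e+02  1.11155899e-01]
panel (array([ 496. , -217.6]), array([106.9,  76.9]), np.float64(0.297), 4580)
```

Request:
send_rows --targets '[{"offset": [-0.7, 4, 0]}, {"offset": [-1.4, 8, 0]}, {"offset": [-2.1, 12, 0]}, {"offset": [-2.8, 16, 0]}, {"offset": [-3.5, 20, 0]}, {"offset": [-4.2, 24, 0]}, {"offset": [-4.9, 28, 0]}, {"offset": [-5.6, 32, 0]}]'

```text
invalid input
```

Request:
send_rows --targets '[{"offset": [-0.5, 4, 0]}, {"offset": [-1, 8, 0]}, {"offset": [-1.5, 12, 0]}, {"offset": [-2, 15, 0]}, {"offset": [-2, 15, 0]}, {"offset": [-2, 15, 0]}]'

```text
invalid input
```

Run:
```python
from fit import *
p,d,s=cap('wrist'); np.savez('w2.npz',p=p,d=d,e=s['eef_pos'],r=s['ee_rot']); save('w2',p)
C=cloud('wrist',d,s); print(s['time_s'],s['eef_pos'],s['joints'])
for q in ['pack','dock','mat']:
    for r in ctrl.place_of('wrist',q)[:4]:
        u,v=r['uv']; i,j=int(round(v)),int(round(u)); 
        print(q,round(r['conf'],2),np.round(r['uv'],1),np.round(C[min(i,419),min(j,559)],1))
```

```text
1.8833 [ 520.60567276 -272.70011427  329.01560268] [-6.81683164e-01  4.14097465e-01  1.03357998e+00 -7.49542552e-05
  1.69318441e+00  5.57158880e-01]
pack 0.29 [234.5 187.9] [ 462.9 -224.    45.2]
mat 0.65 [ 94.  116.7] [483.  -17.    2.4]
```

View pics/w2.png

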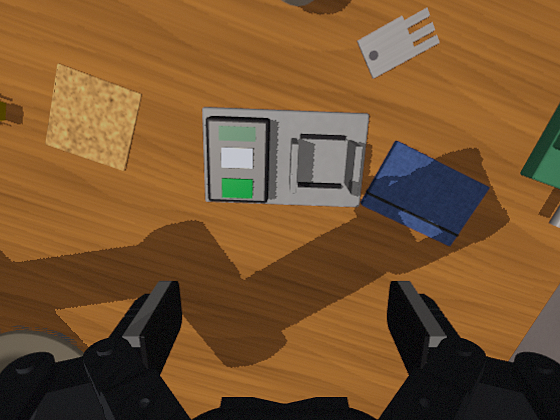

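The rows need a spin each, so the arm did not move. The view is the same as before, so I'll refit the tester from this settled frame.

Run:
```python
from fit import *
p,d,C=load('w2'); hsv=cv2.cvtColor(p,cv2.COLOR_RGB2HSV); z=C[...,2]; H,S,V=[hsv[...,i].astype(int) for i in range(3)]
g=comp((abs(H-60)<15)&(S>150)&(z>40),(237,191)); print('green',rect(C[g]),np.median(C[g],0))
base=comp((z>9)&(z<15)&(S<60)); print('base',rect(C[base]))
w=(z>69)&(z<76)&(S<90)
n,l,st,c=cv2.connectedComponentsWithStats(w.astype(np.uint8))
for k in range(1,n):
    if st[k,4]>40: print('wall',rect(C[l==k]),np.round(C[l==k].mean(0),1))
r=p[60:175,40:145].reshape(-1,3); print('matpix',p[118,95],hsv[118,95],hsv[40,95])
m=comp((V>150)&(H<30)&(z<8)&(S<170)&(C[...,1]>-100),(95,118)); print('mat',rect(C[m]),np.median(C[m],0))
```

```text
green (array([ 523.2, -227. ]), array([148.5,  40.6]), np.float64(0.02), 509) [ 464.57089327 -228.59713156   46.53801139]
base (array([ 513.6, -275.7]), array([128. , 218.3]), np.float64(0.297), 7291)
wall (array([ 517.3, -285.7]), array([59.3,  8. ]), np.float64(0.295), 328) [ 518.  -285.5   71.8]
wall (array([ 540. , -359.5]), array([59. ,  8.6]), np.float64(0.297), 338) [ 540.7 -358.9   71.8]
matpix [195 149  89] [ 17 139 195] [ 15 175 157]
mat (array([478.4, -15.4]), array([108.9, 109.2]), np.float64(1.554), 6464) [481.54961347 -14.4979104    2.98960676]
```

Request:
send_rows --targets '[{"offset": [-0.7, 4, 0], "spin": 0}, {"offset": [-1.4, 8, 0], "spin": 0}, {"offset": [-2.1, 12, 0], "spin": 0}, {"offset": [-2.8, 16, 0], "spin": 0}, {"offset": [-3.5, 20, 0], "spin": 0}, {"offset": [-4.2, 24, 0], "spin": 0}, {"offset": [-4.9, 28, 0], "spin": 0}, {"offset": [-5.6, 32, 0], "spin": 0}]'

```text
time_s: 2.75
eef_pos: [464.5, 49.2, 328.7]
ee_rot: [0.0, 0.986, 0.165, 0.0]
force: [0.6, 0.4, -0.2]
grip_width: 1.001
grip_force: 0.0
```

Request:
send_rows --targets '[{"offset": [-0.5, 4, 0], "spin": 0}, {"offset": [-1, 8, 0], "spin": 0}, {"offset": [-1.5, 12, 0], "spin": 0}, {"offset": [-2, 15, 0], "spin": 0}, {"offset": [-2, 15, 0], "spin": 0}, {"offset": [-2, 15, 0], "spin": 0}, {"offset": [-2, 15, 0], "spin": 0}]'

```text
time_s: 3.33
eef_pos: [445.4, 197.0, 328.4]
ee_rot: [0.0, 0.986, 0.166, 0.0]
force: [0.3, 0.7, -0.7]
grip_width: 1.002
grip_force: 0.0
```

Run:
```python
from fit import *
p,d,s=cap('wrist'); np.savez('w3.npz',p=p,d=d,e=s['eef_pos'],r=s['ee_rot']); save('w3',p)
C=cloud('wrist',d,s); print(s['time_s'],s['eef_pos'],s['joints'])
for q in ['pack','dock','mat']:
    for r in ctrl.place_of('wrist',q)[:4]:
        u,v=r['uv']; i,j=int(round(v)),int(round(u)); 
        print(q,round(r['conf'],2),np.round(r['uv'],1),np.round(C[min(i,419),min(j,559)],1))
```

```text
3.3333 [445.44835099 197.03939739 328.44121112] [ 1.75540229e-01  1.69765260e-01  1.35645809e+00 -2.88032658e-04
  1.61530501e+00  1.41369614e+00]
pack 0.76 [227.8 212.4] [371.8 241.7  94.5]
pack 0.76 [340.6 167.6] [459.  125.5  52.1]
pack 0.73 [260.5 127.9] [475.8 236.2  81.9]
dock 0.74 [261.  130.5] [474.1 234.5  82.8]
mat 0.84 [432.7 177.3] [482.5 -12.7   2.9]
```

View pics/w3.png

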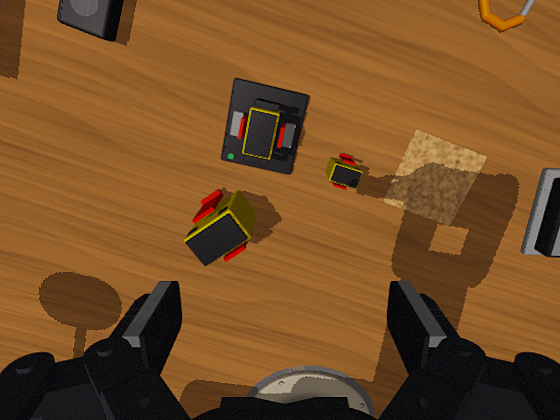

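The docked pack is at (261,132) with red tabs either side of it, the tall look-alike is at (225,225) and the small one at (345,172). The mat is at (437,178).

Run:
```python
from fit import *
p,d,C=load('w3'); hsv=cv2.cvtColor(p,cv2.COLOR_RGB2HSV); z=C[...,2]; H,S,V=[hsv[...,i].astype(int) for i in range(3)]
near=np.hypot(C[...,0]-470,C[...,1]-233)<75
t=comp((z>78)&(z<87)&near); print('packtop',rect(C[t]),np.median(C[t],0))
def reg(name,m):
    n,l,st,c=cv2.connectedComponentsWithStats(m.astype(np.uint8))
    for k in range(1,n):
        if st[k,4]>25: print(name,np.round(c[k]),rect(C[l==k]),np.round(np.median(C[l==k],0),1))
reg('red',((H<8)|(H>172))&(S>150)&near&(z>20)&(z<75))
reg('ledge',(z>24)&(z<30)&near)
reg('wall',(z>65)&(z<71)&near&(S<120))
big=(np.hypot(C[...,0]-470,C[...,1]-233)<90)&(z>3)&(V<70)&(z<90); print('dock',rect(C[comp(big)]))
m=comp((V>150)&(H<30)&(z<8)&(S<170)&(C[...,1]<60)&(C[...,1]>-90)); print('mat',rect(C[m]))
save('w3c',cv2.resize(p[60:190,200:380],(720,520),interpolation=cv2.INTER_CUBIC))
```

```text
packtop (array([468.2, 234.1]), array([50.8, 30.8]), np.float64(0.113), 1110) [469.26310419 234.20180324  82.02304972]
red [242. 127.] (array([467. , 258.3]), array([ 7.4, 25.8]), np.float64(1.499), 126) [466.8 257.4  61.8]
red [281. 135.] (array([471.1, 210. ]), array([25. ,  6.1]), np.float64(0.114), 106) [473.3 211.1  67.5]
ledge [235. 123.] (array([464.4, 268.9]), array([30.1, 11.8]), np.float64(0.106), 200) [465.3 269.6  27.2]
ledge [288. 135.] (array([472.4, 200.9]), array([30.4, 13. ]), np.float64(0.086), 225) [472.9 201.2  27.1]
wall [265. 105.] (array([501. , 238.8]), array([ 7.8, 29.7]), np.float64(0.144), 172) [501.  238.6  67.9]
wall [255. 160.] (array([436.1, 231.2]), array([ 8.3, 29.8]), np.float64(0.133), 154) [436.  231.1  67.9]
dock (array([468.8, 233.2]), array([106.8,  97.5]), np.float64(0.116), 3521)
mat (array([500.6, -15.6]), array([109.2,  66.3]), np.float64(1.549), 2003)
```

View pics/w3c.png

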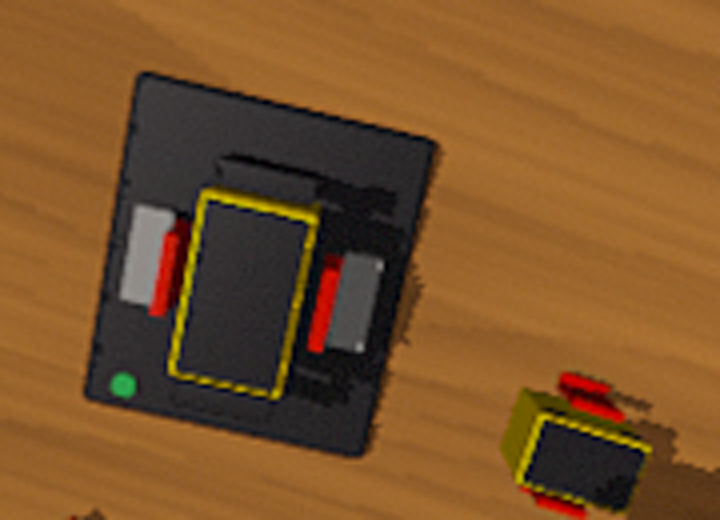

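The crop shows the right pack: 51x31 mm visible top at z=82 in the black dock, red tabs on both y sides, grey ledges below. I'll align above it.

Request:
send_rows --targets '[{"offset": [0.6, 1, -3], "spin": -0.06}, {"offset": [1.2, 2, -6], "spin": -0.12}, {"offset": [1.8, 3, -9], "spin": -0.18}, {"offset": [2.3, 3.75, -12], "spin": -0.219}, {"offset": [2.3, 3.75, -15], "spin": -0.219}, {"offset": [2.3, 3.75, -17], "spin": -0.219}, {"offset": [2.3, 3.75, -17], "spin": -0.219}, {"offset": [2.3, 3.75, -17], "spin": -0.219}]' --squeeze 40

```text
time_s: 4.2
eef_pos: [468.6, 234.5, 158.6]
ee_rot: [0.0, 0.998, 0.056, -0.0]
force: [-0.1, 1.4, -0.3]
grip_width: 1.003
grip_force: 0.0
```

Run:
```python
from fit import *
p,d,s=cap('wrist'); C=cloud('wrist',d,s); z=C[...,2]
print(s['time_s'],s['eef_pos'],2*np.arctan2(s['ee_rot'][2],s['ee_rot'][1]))
near=np.hypot(C[...,0]-468,C[...,1]-234)<75
t=comp((z>78)&(z<87)&near); print('packtop',rect(C[t]),np.median(C[t],0))
for nm,a,b in (('ledge',24,30),('wall',65,71)):
    n,l,st,c=cv2.connectedComponentsWithStats(((z>a)&(z<b)&near).astype(np.uint8))
    for k in range(1,n):
        if st[k,4]>80: print(nm,rect(C[l==k]))
```

```text
4.2 [468.58061548 234.50298133 158.60087776] 0.11280868156071987
packtop (array([469.4, 234.5]), array([50.6, 30.7]), np.float64(0.101), 2599) [470.45510144 234.50783479  82.01270602]
ledge (array([464.6, 268.7]), array([30.6, 12.2]), np.float64(0.11), 437)
ledge (array([472.3, 200.7]), array([30.9, 13. ]), np.float64(0.119), 461)
wall (array([501.1, 238.9]), array([ 8.1, 29.6]), np.float64(0.106), 448)
wall (array([495.3, 238.1]), array([ 1.5, 33.2]), np.float64(0.137), 82)
wall (array([466.2, 258.6]), array([24.7,  4.1]), np.float64(0.118), 173)
wall (array([471.6, 211. ]), array([24.5,  4. ]), np.float64(0.109), 170)
wall (array([435.2, 231.1]), array([ 6.3, 29.4]), np.float64(0.119), 264)
```

Request:
send_rows --targets '[{"offset": [0, 0, -3], "spin": 0}, {"offset": [0, 0, -6], "spin": 0}, {"offset": [0, 0, -9], "spin": 0}, {"offset": [0, 0, -11], "spin": 0}, {"offset": [0, 0, -12.8], "spin": 0}, {"offset": [0, 0, -12.8], "spin": 0}, {"offset": [0, 0, -12.8], "spin": 0}]'

```text
time_s: 4.83
eef_pos: [469.3, 235.1, 31.8]
ee_rot: [-0.0, 0.998, 0.057, 0.001]
force: [0.8, -0.0, 0.7]
grip_width: 1.0
grip_force: 0.0
```

Request:
send_rows --targets '[{"offset": [0, 0, 0], "spin": 0}, {"offset": [0, 0, 0], "spin": 0}, {"offset": [0, 0, 0], "spin": 0}, {"offset": [0, 0, 0], "spin": 0}, {"offset": [0, 0, 0], "spin": 0}, {"offset": [0, 0, 0], "spin": 0}, {"offset": [0, 0, 0], "spin": 0}, {"offset": [0, 0, 0], "spin": 0}]' --grip 0 --squeeze 40

```text
time_s: 5.5
eef_pos: [469.7, 234.9, 33.0]
ee_rot: [0.0, 0.998, 0.057, 0.002]
force: [-4.2, -5.4, 20.9]
grip_width: 0.413
grip_force: 39.1
```

Request:
send_rows --targets '[{"offset": [0, 0, 0.4], "spin": 0}, {"offset": [0, 0, 0.8], "spin": 0}, {"offset": [0, 0, 1.2], "spin": 0}, {"offset": [0, 0, 1.6], "spin": 0}, {"offset": [0, 0, 1.6], "spin": 0}]'

```text
time_s: 5.92
eef_pos: [468.7, 235.2, 47.1]
ee_rot: [-0.0, 0.998, 0.057, 0.0]
force: [0.8, -0.1, -2.4]
grip_width: 0.4
grip_force: 40.9
```

```bash
cat > look.py <<'E'
from fit import *
import sys
p,d,s=cap('wrist'); C=cloud('wrist',d,s); z=C[...,2]; e=s['eef_pos']
print(s['time_s'],np.round(e,1),'yaw',round(2*np.arctan2(s['ee_rot'][2],s['ee_rot'][1]),4),np.round(s['force'],1),s['grip_width'],s['grip_force'])
near=np.hypot(C[...,0]-e[0],C[...,1]-e[1])<45
h=cv2.cvtColor(p,cv2.COLOR_RGB2HSV); 
yl=near&(abs(h[...,0].astype(int)-28)<6)&(h[...,1]>150); zt=np.percentile(z[yl],95) if yl.sum() else None
print('zt',zt)
if zt:
    t=comp((abs(z-zt)<4)&near); print('packtop',rect(C[t]),np.round(np.median(C[t],0),1), 'plane tilt',np.round(np.linalg.lstsq(np.c_[C[t][:,:2],np.ones(t.sum())],C[t][:,2],rcond=None)[0][:2],3))
save(sys.argv[1],p)
np.savez(sys.argv[1]+'.npz',p=p,d=d,e=s['eef_pos'],r=s['ee_rot'])
E
python3 look.py l1
```

```text
5.9167 [468.7 235.2  47.1] yaw 0.1139 [ 0.8 -0.1 -2.4] 0.40007941193379654 40.925214575836435
zt 94.72648395828676
packtop (array([469.3, 235.1]), array([52., 33.]), np.float64(0.115), 8696) [471.8 235.2  95.5] plane tilt [-0.013  0.005]
```

View pics/l1.png

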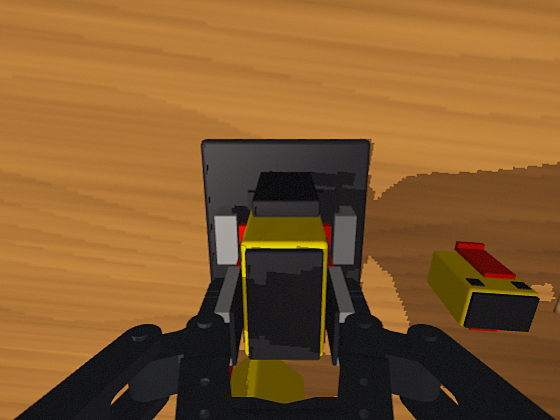

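The pack is free of the dock, gripped on its tabs at (285,300), and lifted 13.5 mm. I'll lift it clear and carry it to the mat.

Request:
send_rows --targets '[{"offset": [0, 0, 2], "spin": 0}, {"offset": [0, 0, 4.5], "spin": 0}, {"offset": [0, 0, 7], "spin": 0}, {"offset": [0, 0, 9], "spin": 0}, {"offset": [0, 0, 9], "spin": 0}, {"offset": [0.1, -2, 9], "spin": 0}, {"offset": [0.2, -5, 9], "spin": 0}, {"offset": [0.3, -8, 9], "spin": 0}]'

```text
time_s: 6.63
eef_pos: [470.6, 154.4, 134.9]
ee_rot: [0.0, 0.998, 0.058, -0.001]
force: [0.2, -0.3, -1.7]
grip_width: 0.403
grip_force: 41.2
```

Request:
send_rows --targets '[{"offset": [0.1, -3, 0], "spin": 0}, {"offset": [0.3, -6, 0], "spin": 0}, {"offset": [0.4, -9, 0], "spin": 0}, {"offset": [0.5, -12, 0], "spin": 0}, {"offset": [0.6, -14.5, 0], "spin": 0}, {"offset": [0.67, -16.5, -1], "spin": 0}, {"offset": [0.67, -17, -3], "spin": 0}, {"offset": [0.67, -17, -5], "spin": 0}]'

```text
time_s: 7.3
eef_pos: [477.8, -16.4, 84.8]
ee_rot: [0.0, 0.998, 0.056, -0.0]
force: [0.3, 0.3, -3.0]
grip_width: 0.4
grip_force: 41.2
```

Request:
send_rows --targets '[{"offset": [0, 0, -2], "spin": 0}, {"offset": [0, 0, -3.5], "spin": 0}, {"offset": [0, 0, -4], "spin": 0}, {"offset": [0, 0, -4], "spin": 0}]'

```text
time_s: 7.63
eef_pos: [476.9, -14.6, 44.7]
ee_rot: [-0.001, 0.998, 0.057, -0.002]
force: [0.2, -0.4, -2.1]
grip_width: 0.401
grip_force: 41.2
```

```bash
python3 look.py l2
```

```text
7.6333 [476.9 -14.6  44.7] yaw 0.1138 [ 0.2 -0.4 -2.1] 0.4014296173504559 41.182496068649925
zt 90.62454918576952
packtop (array([477.5, -14.8]), array([53.2, 47. ]), np.float64(0.117), 9941) [482.  -14.3  92.9] plane tilt [-0.032 -0.002]
```

Request:
send_rows --targets '[{"offset": [0, 0, -0.6], "spin": 0}, {"offset": [0, 0, -1.1], "spin": 0}, {"offset": [0, 0, -1.4], "spin": 0}, {"offset": [0, 0, -1.5], "spin": 0}, {"offset": [0, 0, -1.5], "spin": 0}]'

```text
time_s: 8.1
eef_pos: [478.0, -14.9, 31.3]
ee_rot: [-0.0, 0.998, 0.057, -0.0]
force: [-0.2, -0.4, -2.1]
grip_width: 0.399
grip_force: 41.2
```

Request:
send_rows --targets '[{"offset": [0, 0, -0.1], "spin": 0}, {"offset": [0, 0, -0.2], "spin": 0}, {"offset": [0, 0, -0.25], "spin": 0}, {"offset": [0, 0, -0.25], "spin": 0}]'

```text
time_s: 8.43
eef_pos: [478.1, -14.9, 28.9]
ee_rot: [0.0, 0.998, 0.057, -0.0]
force: [0.1, -0.5, -2.9]
grip_width: 0.406
grip_force: 41.2
```

Request:
send_rows --targets '[{"offset": [0, 0, -0.06], "spin": 0}, {"offset": [0, 0, -0.1], "spin": 0}, {"offset": [0, 0, -0.1], "spin": 0}]'

```text
time_s: 8.68
eef_pos: [478.3, -15.1, 28.5]
ee_rot: [0.0, 0.998, 0.057, 0.0]
force: [-2.5, -0.9, 4.9]
grip_width: 0.401
grip_force: 42.6
```

Contact with the mat (+5 N). I'll open and retreat straight up.

Request:
send_rows --targets '[{"offset": [0, 0, 0], "spin": 0}, {"offset": [0, 0, 0], "spin": 0}, {"offset": [0, 0, 0], "spin": 0}, {"offset": [0, 0, 0], "spin": 0}, {"offset": [0, 0, 0], "spin": 0}, {"offset": [0, 0, 0], "spin": 0}, {"offset": [0, 0, 0], "spin": 0}, {"offset": [0, 0, 0], "spin": 0}]' --grip 1

```text
time_s: 9.35
eef_pos: [478.1, -14.9, 27.9]
ee_rot: [-0.0, 0.998, 0.057, 0.0]
force: [0.8, -0.3, 0.1]
grip_width: 1.001
grip_force: 0.0
```

Request:
send_rows --targets '[{"offset": [0, 0, 1.5], "spin": 0}, {"offset": [0, 0, 4], "spin": 0}, {"offset": [0, 0, 7], "spin": 0}, {"offset": [0, 0, 10], "spin": 0}, {"offset": [0, 0, 12], "spin": 0.1}, {"offset": [0, 0, 13], "spin": 0.22}, {"offset": [0, 0, 13], "spin": 0.34}, {"offset": [0, 0, 13], "spin": 0.46}]'

```text
time_s: 10.02
eef_pos: [478.4, -15.0, 158.7]
ee_rot: [0.0, 0.958, 0.286, 0.001]
force: [0.5, -0.9, -0.4]
grip_width: 0.999
grip_force: 0.0
```

Request:
send_rows --targets '[{"offset": [0, 0, 0], "spin": 0.12}, {"offset": [0, 0, 0], "spin": 0.24}, {"offset": [0, 0, 0], "spin": 0.36}, {"offset": [0, 0, 0], "spin": 0.48}, {"offset": [0, 0, 0], "spin": 0.6}, {"offset": [0, 0, 0], "spin": 0.72}, {"offset": [0, 0, 0], "spin": 0.84}, {"offset": [0, 0, 0], "spin": 0.96}]'

```text
time_s: 10.68
eef_pos: [478.1, -14.9, 157.9]
ee_rot: [-0.0, 0.718, 0.696, -0.0]
force: [0.5, 0.3, -0.3]
grip_width: 0.998
grip_force: 0.0
```

Request:
send_rows --targets '[{"offset": [0, 0, 0], "spin": 0.1}, {"offset": [0, 0, 0], "spin": 0.15}, {"offset": [0, 0, 0], "spin": 0.15}, {"offset": [0, 0, 0], "spin": 0.15}]'

```text
time_s: 11.02
eef_pos: [478.1, -14.9, 157.9]
ee_rot: [-0.0, 0.667, 0.745, -0.0]
force: [0.2, 0.9, -0.4]
grip_width: 0.996
grip_force: 0.0
```

```bash
python3 look.py l3
```

```text
11.0167 [478.1 -14.9 157.9] yaw 1.682 [ 0.2  0.9 -0.4] 0.995848855435279 0.0
zt 76.76526180282308
packtop (array([478.2, -14.6]), array([51.5, 30.4]), np.float64(0.105), 2553) [477.6 -14.3  77.1] plane tilt [-0.002 -0.003]
```

View pics/l3.png

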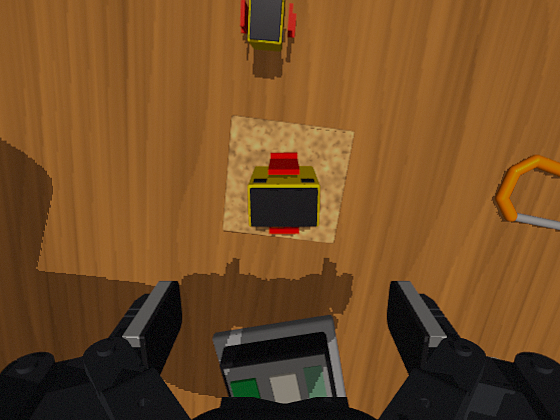

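The pack stands upright on the mat at (283,205), tabs fore and aft, with the fingers aligned to its plain ends. I'll descend and grip.

Request:
send_rows --targets '[{"offset": [0, 0.02, -3], "spin": 0}, {"offset": [0, 0.02, -6], "spin": 0}, {"offset": [0, 0.02, -9], "spin": 0}, {"offset": [0, 0.02, -11.5], "spin": 0}, {"offset": [0, 0.02, -13], "spin": 0}, {"offset": [0, 0.02, -13], "spin": 0}, {"offset": [0, 0.02, -13], "spin": 0}]'

```text
time_s: 11.65
eef_pos: [478.0, -14.7, 28.0]
ee_rot: [-0.0, 0.666, 0.746, -0.0]
force: [-0.2, 0.1, 0.9]
grip_width: 0.999
grip_force: 0.0
```

Request:
send_rows --targets '[{"offset": [0, 0, 0], "spin": 0}, {"offset": [0, 0, 0], "spin": 0}, {"offset": [0, 0, 0], "spin": 0}, {"offset": [0, 0, 0], "spin": 0}, {"offset": [0, 0, 0], "spin": 0}, {"offset": [0, 0, 0], "spin": 0}, {"offset": [0, 0, 0], "spin": 0}]' --grip 0 --squeeze 40

```text
time_s: 12.23
eef_pos: [478.6, -14.9, 29.2]
ee_rot: [0.001, 0.666, 0.746, 0.0]
force: [-3.4, -0.6, 6.5]
grip_width: 0.627
grip_force: 41.2
```

Request:
send_rows --targets '[{"offset": [0, 0, 0.5], "spin": 0}, {"offset": [0, 0, 1.5], "spin": 0}, {"offset": [0, 0, 3], "spin": 0}, {"offset": [0, 0, 5], "spin": 0}, {"offset": [0, 0, 5], "spin": 0}, {"offset": [0, 0, 5], "spin": 0}]'

```text
time_s: 12.73
eef_pos: [478.6, -14.9, 78.8]
ee_rot: [0.001, 0.666, 0.746, 0.001]
force: [0.4, -0.1, -2.4]
grip_width: 0.621
grip_force: 43.3
```

```bash
python3 look.py l4
```

```text
12.7333 [478.6 -14.9  78.8] yaw 1.6838 [ 0.4 -0.1 -2.4] 0.6211466973288989 43.29775393009186
zt 123.5218853724761
packtop (array([478.4, -13.9]), array([66. , 33.7]), np.float64(0.096), 6613) [484.4  -7.9 126.4] plane tilt [ 0.015 -0.088]
```

```bash
cat > top.py <<'E'
from fit import *
import sys
p,d,C=load(sys.argv[1]); e=np.load(sys.argv[1]+'.npz')['e']; y=float(sys.argv[2]); zt=float(sys.argv[3])
q=(C[...,:2]-e[:2])@np.array([[np.cos(y),-np.sin(y)],[np.sin(y),np.cos(y)]])
m=(abs(q[...,0])<20)&(abs(q[...,1])<12)&(abs(C[...,2]-zt)<12)
P=np.c_[q[m],C[...,2][m]]; A=np.c_[P[:,:2],np.ones(len(P))]
f=np.linalg.lstsq(A,P[:,2],rcond=None)[0]; r=P[:,2]-A@f; k=abs(r)<1.5; f=np.linalg.lstsq(A[k],P[k,2],rcond=None)[0]
print('tilt x,y, z',np.round(f,3),k.sum(),len(k))
m2=(abs(q[...,0])<26)&(abs(q[...,1])<30)&(abs(C[...,2]-f[2])<4); Q=q[m2]; print('y extent',np.percentile(Q[:,1],[1,50,99]).round(1))
h=cv2.cvtColor(p,cv2.COLOR_RGB2HSV); yl=(abs(h[...,0].astype(int)-28)<6)&(h[...,1]>130)&(abs(C[...,2]-f[2])<3)&(abs(q[...,0])<45)&(abs(q[...,1])<30)
print('yellow rim',rect(np.c_[q[yl],q[yl][:,0]]))
E
python3 top.py l4 0.113 127
```

```text
tilt x,y, z [-1.20000e-02 -1.00000e-03  1.26882e+02] 5223 5255
y extent [-14.3   2.3  15.8]
yellow rim (array([0.5, 1.9]), array([52.8, 29.7]), np.float64(0.024), 161)
```

Request:
send_rows --targets '[{"offset": [0, 0, 2], "spin": 0}, {"offset": [0, -1, 4.5], "spin": 0}, {"offset": [0.5, -4, 6], "spin": 0.03}, {"offset": [1, -7, 6], "spin": 0.06}, {"offset": [1.5, -10, 6], "spin": 0.09}, {"offset": [2, -13, 6], "spin": 0.12}, {"offset": [2.5, -16, 6], "spin": 0.15}, {"offset": [3, -19, 6], "spin": 0.183}]'

```text
time_s: 13.45
eef_pos: [507.6, -206.0, 136.6]
ee_rot: [-0.001, 0.595, 0.804, -0.0]
force: [0.5, -0.5, -2.4]
grip_width: 0.619
grip_force: 43.6
```

Request:
send_rows --targets '[{"offset": [0.5, -3, 0], "spin": 0}, {"offset": [1, -6, 0], "spin": 0}, {"offset": [1.5, -9, 0], "spin": 0}, {"offset": [1.9, -11, 0], "spin": 0}, {"offset": [2, -11.83, 0], "spin": 0}, {"offset": [2, -11.83, 0], "spin": 0}, {"offset": [2, -11.83, 0], "spin": 0}]'

```text
time_s: 14.03
eef_pos: [527.7, -322.1, 136.9]
ee_rot: [-0.001, 0.595, 0.804, 0.0]
force: [0.6, 0.6, -3.3]
grip_width: 0.618
grip_force: 43.6
```

```bash
python3 look.py l5; python3 top.py l5 0.296 187
python3 - <<'E'
from fit import *
p,d,C=load('l5'); z=C[...,2]; h=cv2.cvtColor(p,cv2.COLOR_RGB2HSV)
n,l,st,c=cv2.connectedComponentsWithStats(((z>69.5)&(z<75)&(h[...,1]<90)).astype(np.uint8))
for k in range(1,n):
    if st[k,4]>60: print('wall',c[k].round(),rect(C[l==k]))
b=comp((z>9)&(z<15)&(h[...,1]<60)); print('base',rect(C[b]))
E
```

```text
14.0333 [ 527.7 -322.1  136.9] yaw 1.8668 [ 0.6  0.6 -3.3] 0.6177685145000424 43.60349178314209
zt 181.5408621284978
packtop (array([ 527.8, -320.9]), array([65.8, 32.7]), np.float64(0.289), 6863) [ 532.7 -315.5  184.4] plane tilt [ 0.028 -0.085]
tilt x,y, z [-1.60000e-02  3.00000e-03  1.84897e+02] 5212 5251
y extent [-14.4   2.2  15.7]
yellow rim (array([0.2, 2.4]), array([53.4, 29.5]), np.float64(0.025), 172)
wall [284. 161.] (array([ 517.3, -286.1]), array([60.5,  8.2]), np.float64(0.294), 1119)
base (array([ 516.5, -281.3]), array([128.8, 204.2]), np.float64(0.297), 11601)
```

View pics/l5.png

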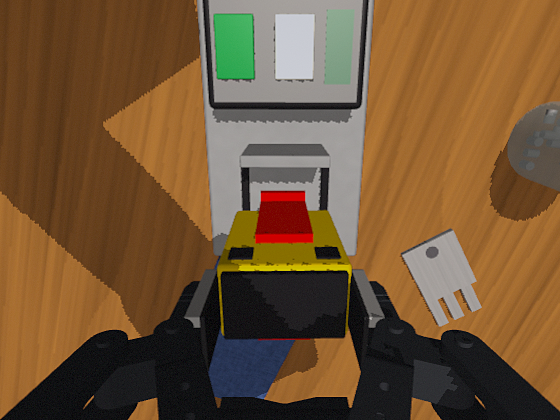

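The picture shows the pack over the bay with its yellow and black top at (285,300). The near wall at (284,155) confirms the bay centre at about (528.4,-322.4). I'll lower it.

Request:
send_rows --targets '[{"offset": [0.13, -0.07, -1], "spin": 0}, {"offset": [0.13, -0.07, -3], "spin": 0}, {"offset": [0.13, -0.07, -5], "spin": 0}, {"offset": [0.13, -0.07, -7], "spin": 0}, {"offset": [0.13, -0.07, -8.5], "spin": 0}, {"offset": [0.13, -0.07, -9.3], "spin": 0}, {"offset": [0.13, -0.07, -9.3], "spin": 0}, {"offset": [0.13, -0.07, -9.3], "spin": 0}]'

```text
time_s: 14.75
eef_pos: [529.6, -323.4, 45.2]
ee_rot: [0.0, 0.595, 0.804, -0.0]
force: [0.5, -0.3, -2.1]
grip_width: 0.621
grip_force: 43.6
```

```bash
python3 look.py l6; python3 top.py l6 0.296 92
```

```text
14.75 [ 529.6 -323.4   45.2] yaw 1.8674 [ 0.5 -0.3 -2.1] 0.6214738128620543 43.55580389499664
zt 89.8043036780146
packtop (array([ 529.7, -322.2]), array([66.1, 32.8]), np.float64(0.283), 6372) [ 535.2 -315.8   92.7] plane tilt [ 0.032 -0.088]
tilt x,y, z [-1.5000e-02  0.0000e+00  9.3193e+01] 5219 5251
y extent [-14.3   2.3  15.8]
yellow rim (array([0.1, 1.9]), array([51.7, 30.4]), np.float64(0.032), 176)
```

Request:
send_rows --targets '[{"offset": [-0.05, 0.05, -0.3], "spin": 0}, {"offset": [-0.05, 0.05, -0.5], "spin": 0}, {"offset": [-0.05, 0.05, -0.65], "spin": 0}, {"offset": [-0.05, 0.05, -0.65], "spin": 0}]'

```text
time_s: 15.13
eef_pos: [529.0, -323.3, 38.5]
ee_rot: [0.0, 0.595, 0.804, -0.0]
force: [-0.7, -0.2, -2.8]
grip_width: 0.618
grip_force: 43.6
```

Request:
send_rows --targets '[{"offset": [0, 0, -0.06], "spin": 0}, {"offset": [0, 0, -0.12], "spin": 0}, {"offset": [0, 0, -0.12], "spin": 0}]'

```text
time_s: 15.38
eef_pos: [529.1, -323.6, 38.3]
ee_rot: [0.001, 0.595, 0.804, -0.0]
force: [-2.4, 1.3, 5.6]
grip_width: 0.617
grip_force: 44.5
```

Contact at the floor height. I'll release and back off upward.

Request:
send_rows --targets '[{"offset": [0, 0, 0], "spin": 0}, {"offset": [0, 0, 0], "spin": 0}, {"offset": [0, 0, 0], "spin": 0}, {"offset": [0, 0, 0], "spin": 0}, {"offset": [0, 0, 0], "spin": 0}, {"offset": [0, 0, 0], "spin": 0}, {"offset": [0, 0, 0], "spin": 0}, {"offset": [0, 0, 0], "spin": 0}]' --grip 1

```text
time_s: 16.05
eef_pos: [528.9, -323.3, 37.2]
ee_rot: [-0.0, 0.595, 0.804, -0.0]
force: [-0.5, 0.6, 0.4]
grip_width: 1.002
grip_force: 0.0
```

Request:
send_rows --targets '[{"offset": [0, 0, 1.5], "spin": 0}, {"offset": [0, 0, 4], "spin": 0}, {"offset": [0, 0, 7], "spin": 0}, {"offset": [0, 0, 10], "spin": 0}, {"offset": [0, 0, 12], "spin": 0}, {"offset": [0, 0, 12], "spin": 0}, {"offset": [0, 0, 12], "spin": 0}]'

```text
time_s: 16.63
eef_pos: [529.2, -323.4, 158.0]
ee_rot: [0.001, 0.595, 0.804, -0.0]
force: [0.1, -0.7, -0.9]
grip_width: 1.0
grip_force: 0.0
```

```bash
python3 look.py l7; python3 top.py l7 0.296 86;python3 - <<'E'
from fit import *
p,d,C=load('l7'); z=C[...,2]; h=cv2.cvtColor(p,cv2.COLOR_RGB2HSV)
n,l,st,c=cv2.connectedComponentsWithStats(((z>69.5)&(z<75)&(h[...,1]<90)).astype(np.uint8))
for k in range(1,n):
    if st[k,4]>60: print('wall',c[k].round(),rect(C[l==k]))
H=h[...,0].astype(int); g=comp((abs(H-60)<15)&(h[...,1]>150)&(abs(z-46.5)<4)); print('green',rect(C[g]))
E
```

```text
16.6333 [ 529.2 -323.4  158. ] yaw 1.8668 [ 0.1 -0.7 -0.9] 1.0004201874049046 0.0
zt 85.09027059663622
packtop (array([ 528.5, -324.2]), array([52.3, 32.5]), np.float64(0.294), 2922) [ 528.1 -323.1   86. ] plane tilt [ 0.002 -0.023]
tilt x,y, z [-0.0000e+00 -4.0000e-03  8.6097e+01] 1743 1783
y extent [-15.1   0.9  15.4]
yellow rim (array([-1.2,  1.3]), array([50.5, 30. ]), np.float64(0.04), 101)
wall [551. 155.] (array([ 702.6, -232.4]), array([11.7, 49.9]), np.float64(0.514), 559)
wall [283. 153.] (array([ 517.4, -286.3]), array([60.4,  8.3]), np.float64(0.291), 934)
wall [283. 250.] (array([ 539.4, -358.4]), array([59.7,  8.3]), np.float64(0.302), 759)
green (array([ 464.6, -227.3]), array([24.6, 38.4]), np.float64(0.303), 1979)
```

The pack is seated: top at 86 mm, level, about 1 mm off centre, and let go. I'll shut the fingers and go over the green key.

Request:
send_rows --targets '[{"offset": [-1.6, 2.4, 0], "spin": 0}, {"offset": [-3.2, 4.8, 0], "spin": 0}, {"offset": [-4.8, 7.2, 0], "spin": 0}, {"offset": [-6.47, 9.55, -1], "spin": 0}, {"offset": [-6.47, 9.55, -3], "spin": 0}, {"offset": [-6.47, 9.55, -5], "spin": 0}, {"offset": [-6.47, 9.55, -6], "spin": 0}, {"offset": [-6.47, 9.55, -6], "spin": 0}]' --grip 0 --squeeze 20

```text
time_s: 17.35
eef_pos: [462.9, -226.7, 94.4]
ee_rot: [-0.003, 0.595, 0.804, 0.0]
force: [-0.4, -0.2, -0.1]
grip_width: 0.001
grip_force: 0.0
```

Request:
send_rows --targets '[{"offset": [0, 0, -2], "spin": 0}, {"offset": [0, 0, -4], "spin": 0}, {"offset": [0, 0, -4.5], "spin": 0}, {"offset": [0, 0, -4.5], "spin": 0}, {"offset": [0, 0, -4.5], "spin": 0}]'

```text
time_s: 17.77
eef_pos: [464.6, -228.1, 53.0]
ee_rot: [0.0, 0.595, 0.804, -0.0]
force: [0.8, -0.3, 0.3]
grip_width: 0.001
grip_force: 0.0
```

```bash
python3 -c "
from rig import ctrl
s=ctrl.sense(); print(s['time_s'],s['eef_pos'],s['force'],s['grip_width'])"
```

```text
17.7667 [ 464.61066784 -228.13619857   53.01922291] [ 0.77083788 -0.32377982  0.26599609] 0.001190102856376837
```

Centred over the key, 6.5 mm above it. I'll descend in small steps.

Request:
send_rows --targets '[{"offset": [0, 0, -0.2], "spin": 0}, {"offset": [0, 0, -0.4], "spin": 0}, {"offset": [0, 0, -0.5], "spin": 0}, {"offset": [0, 0, -0.5], "spin": 0}]'

```text
time_s: 18.1
eef_pos: [464.2, -227.8, 47.4]
ee_rot: [0.0, 0.595, 0.804, -0.0]
force: [-0.8, 0.7, 0.8]
grip_width: -0.001
grip_force: 0.0
```

Request:
send_rows --targets '[{"offset": [0, 0, -0.05], "spin": 0}, {"offset": [0, 0, -0.1], "spin": 0}, {"offset": [0, 0, -0.15], "spin": 0}, {"offset": [0, 0, -0.15], "spin": 0}]'

```text
time_s: 18.43
eef_pos: [464.2, -227.8, 45.7]
ee_rot: [-0.0, 0.595, 0.804, -0.0]
force: [-0.5, -0.2, 0.6]
grip_width: -0.003
grip_force: 0.0
```

Request:
send_rows --targets '[{"offset": [0, 0, -0.05], "spin": 0}, {"offset": [0, 0, -0.08], "spin": 0}, {"offset": [0, 0, -0.08], "spin": 0}]'

```text
time_s: 18.68
eef_pos: [464.2, -227.7, 44.8]
ee_rot: [-0.0, 0.595, 0.804, 0.0]
force: [-0.4, 0.5, 0.2]
grip_width: -0.001
grip_force: 0.0
```

Request:
send_rows --targets '[{"offset": [0, 0, -0.05], "spin": 0}, {"offset": [0, 0, -0.08], "spin": 0}, {"offset": [0, 0, -0.08], "spin": 0}]'

```text
time_s: 18.93
eef_pos: [464.2, -227.7, 44.0]
ee_rot: [-0.0, 0.595, 0.804, -0.0]
force: [-0.9, 0.5, 0.3]
grip_width: 0.002
grip_force: 0.0
```

Run:
```python
from fit import *
p,d,s=cap('wrist'); C=cloud('wrist',d,s); h=cv2.cvtColor(p,cv2.COLOR_RGB2HSV); z=C[...,2]
np.savez('l8.npz',p=p,d=d,e=s['eef_pos'],r=s['ee_rot'])
print(s['eef_pos'],s['force'])
q=(C[...,:2]-s['eef_pos'][:2])@np.array([[np.cos(.296),-np.sin(.296)],[np.sin(.296),np.cos(.296)]])
g=(abs(h[...,0].astype(int)-60)<15)&(h[...,1]>150)&(abs(z-45)<10); print('green',g.sum(),q[g].min(0),q[g].max(0),np.percentile(z[g],[5,50,95]))
v=(h[...,2]<90)&(abs(q[...,0])<20)&(abs(q[...,1])<25)&(z>40)&(z<75); P=np.c_[q[v],z[v]]
for a in range(-20,25,4):
    r=P[abs(P[:,1]-a)<2]; 
    if len(r): print(a,len(r),r[:,2].min().round(1),r[:,0].min().round(1),r[:,0].max().round(1))
np.set_printoptions(linewidth=200)
save('l8',cv2.resize(p[180:420,160:400],(600,600),interpolation=cv2.INTER_CUBIC))
```

```text
[ 464.17172048 -227.73833994   44.03839525] [-0.86988396  0.4913666   0.32249432]
green 2469 [-12.71429663 -37.08868998] [53.89596946 20.9700616 ] [45.43642692 46.51881329 47.50858991]
-20 19 41.0 -19.5 19.9
-16 36 40.3 -20.0 -16.5
-12 84 40.1 -19.8 8.7
-8 86 40.5 -19.7 9.7
-4 116 40.0 -19.6 8.6
0 69 40.1 -20.0 2.3
4 54 40.1 -19.9 -15.9
8 52 40.2 -19.7 -13.1
12 46 40.0 -19.6 -13.0
16 56 40.5 -20.0 -16.1
20 112 40.1 -20.0 12.4
24 39 40.1 -19.8 -16.0
```

View pics/l8.png

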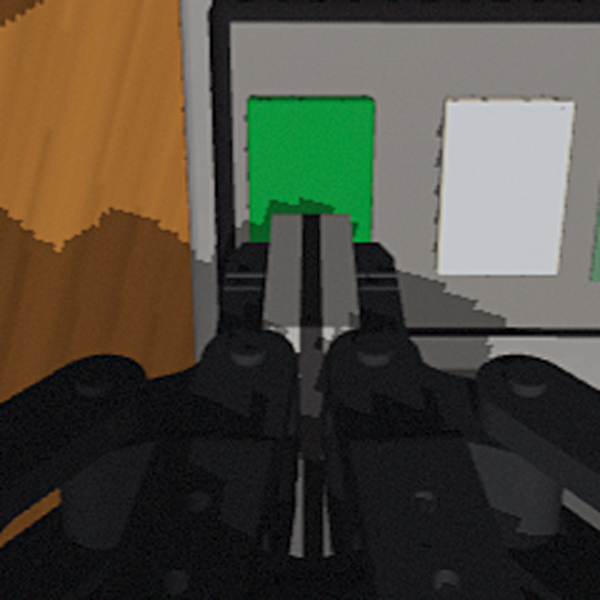

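The last picture shows the shut fingertips at (310,220) in the crop over the green key. The white key at (510,190) is well clear, and the tips seem to stand slightly above the key. I'll keep going down in small steps.

Request:
send_rows --targets '[{"offset": [0, 0, -0.04], "spin": 0}, {"offset": [0, 0, -0.08], "spin": 0}, {"offset": [0, 0, -0.08], "spin": 0}]'

```text
time_s: 19.23
eef_pos: [464.2, -227.7, 43.2]
ee_rot: [-0.0, 0.595, 0.804, 0.0]
force: [0.2, 0.1, 0.8]
grip_width: -0.002
grip_force: 0.0
```

Request:
send_rows --targets '[{"offset": [0, 0, -0.04], "spin": 0}, {"offset": [0, 0, -0.08], "spin": 0}, {"offset": [0, 0, -0.08], "spin": 0}]'

```text
time_s: 19.48
eef_pos: [464.2, -227.7, 42.4]
ee_rot: [-0.0, 0.595, 0.804, 0.0]
force: [-0.4, -0.7, 0.1]
grip_width: 0.004
grip_force: 0.0
```

Run:
```python
from fit import *
p,d,s=cap('wrist'); C=cloud('wrist',d,s); print(s['eef_pos'],s['force'])
for c in (278,290): 
  for r in range(254,300,4): print(c,r,p[r,c],C[r,c].round(1))
```

```text
[ 464.1699104  -227.70644528   42.42033743] [-0.4343839  -0.71018029  0.06034398]
278 254 [ 15 149  60] [ 460.7 -226.1   46.2]
278 258 [ 17 153  65] [ 461.3 -227.8   47.2]
278 262 [12 90 36] [ 462.  -230.3   46.5]
278 266 [96 88 90] [ 458.7 -217.6   76.4]
278 270 [97 94 91] [ 458.8 -217.7   79.9]
278 274 [97 95 92] [ 459.  -218.4   81.9]
278 278 [97 95 92] [ 458.8 -217.3   87.3]
278 282 [101  97  95] [ 458.9 -217.6   89.8]
278 286 [97 94 94] [ 459.  -217.9   92.2]
278 290 [98 96 94] [ 459.  -217.6   95.6]
278 294 [96 95 93] [ 459.2 -218.1   97.6]
278 298 [98 97 95] [ 459.1 -217.6  101.1]
290 254 [ 19 148  60] [ 466.7 -224.6   45.4]
290 258 [  0 147  57] [ 467.2 -226.3   46.4]
290 262 [ 16 143  61] [ 467.9 -228.4   46.6]
290 266 [97 86 91] [ 463.7 -216.6   75.5]
290 270 [96 94 91] [ 463.5 -216.2   79.8]
290 274 [95 94 91] [ 463.4 -216.    83.7]
290 278 [95 94 93] [ 463.5 -216.4   86.2]
290 282 [95 95 92] [ 463.6 -217.    88.4]
290 286 [100  98  96] [ 463.3 -216.2   92.8]
290 290 [96 94 90] [ 463.3 -216.4   95.4]
290 294 [97 93 92] [ 463.1 -216.    99. ]
290 298 [100  98  95] [ 463.3 -216.5  100.8]
```

Run:
```python
from fit import *
c=ctrl.calibration('wrist'); print(np.round(c['mount'],2).tolist())
for n in ('w3','l7','l1','l8'):
    p,d,C=load(n); f=np.load(n+'.npz'); w,a,b,g=f['r']; Rm=R.from_quat([a,b,g,w]).as_matrix()
    T=(C-f['e'])@Rm   # tool coords
    m=(abs(T[...,0])<14)&(abs(T[...,1])<60)&(T[...,2]>-150)&(T[...,2]<10)&(d>0)
    print(n)
    for y in range(-56,60,8):
        k=m&(abs(T[...,1]-y)<4)&(T[...,0]>4); 
        if k.sum()>10: print(y,k.sum(),'x',np.percentile(T[...,0][k],[5,95]).round(1),'zmax',np.percentile(T[...,2][k],[50,99.5]).round(1),p[k].mean(0).round())
```

```text
[[0.0, -0.95, -0.32, 81.92], [1.0, 0.0, 0.0, 0.11], [-0.0, -0.32, 0.95, -171.5], [0.0, 0.0, 0.0, 1.0]]
w3
-56 1695 x [ 4.7 12.4] zmax [-90.5 -49.9] [18. 17. 18.]
-48 2404 x [ 8.3 13.1] zmax [-85.8 -46.5] [37. 36. 37.]
-40 1786 x [ 4.8 12.8] zmax [-78.7 -43.6] [15. 15. 15.]
-24 14 x [ 8.5 10.8] zmax [-107.5 -105.9] [30. 20. 14.]
-16 498 x [ 9.5 11.7] zmax [-106.5 -100.9] [13. 13. 14.]
-8 752 x [ 9.5 11.8] zmax [-105.5 -101.1] [12. 13. 14.]
0 603 x [ 9.5 11.8] zmax [-106.6 -102.4] [12. 13. 14.]
8 748 x [ 9.5 11.9] zmax [-105.5 -101.3] [12. 12. 14.]
16 531 x [ 9.5 11.7] zmax [-106.3 -101.1] [13. 13. 14.]
24 21 x [ 9.1 10.9] zmax [-107.3 -106.1] [17. 17. 16.]
40 1604 x [ 4.8 12.9] zmax [-78.1 -43.5] [12. 12. 13.]
48 2518 x [ 8.6 13.2] zmax [-85.  -46.4] [33. 33. 33.]
56 1638 x [ 4.8 12.6] zmax [-89.8 -50. ] [16. 16. 18.]
l7
-56 1691 x [ 4.7 12.4] zmax [-90.3 -50. ] [18. 18. 19.]
-48 2401 x [ 8.4 13.2] zmax [-85.8 -46.4] [36. 36. 36.]
-40 1785 x [ 4.8 12.7] zmax [-78.4 -43.5] [14. 14. 16.]
-24 15 x [ 8.5 10.9] zmax [-107.6 -105.7] [51. 34. 21.]
-16 499 x [ 9.5 11.7] zmax [-106.6 -101.2] [
[... 1440 characters left out ...]
zmax [-101.8  -84.7] [15. 15. 17.]
-32 2223 x [ 5.8 12.7] zmax [-93.8 -75.5] [16. 16. 18.]
-24 1526 x [ 5.  13.4] zmax [-84.4   5.5] [18. 19. 20.]
-16 1088 x [ 5.5 12.7] zmax [-74.5   3.8] [30. 32. 32.]
-8 2293 x [ 6.5 13.3] zmax [-71.9  -1.5] [29. 46. 36.]
0 2840 x [ 5.8 12.4] zmax [-66.6  -1.5] [39. 53. 44.]
8 2444 x [ 6.6 13.5] zmax [-73.8  -1.6] [30. 45. 36.]
16 1130 x [ 5.9 12.7] zmax [-73.5   2.1] [47. 50. 48.]
24 1772 x [ 4.8 13.4] zmax [-83.1   2.3] [47. 47. 48.]
32 2425 x [ 5.6 12.9] zmax [-91.8  -1.5] [47. 48. 51.]
40 2764 x [ 6.3 13. ] zmax [-100.5   -1.6] [43. 44. 46.]
48 1685 x [ 7.  13.1] zmax [-103.1   -1.4] [52. 52. 54.]
56 567 x [ 5.3 13.2] zmax [-105.4    2.7] [74. 71. 70.]
```

Run:
```python
from fit import *
for n in ('l1','l2','l4'):
    p,d,C=load(n); f=np.load(n+'.npz'); w,a,b,g=f['r']; Rm=R.from_quat([a,b,g,w]).as_matrix()
    T=(C-f['e'])@Rm; h=cv2.cvtColor(p,cv2.COLOR_RGB2HSV); H=h[...,0].astype(int)
    m=((H<8)|(H>172))&(h[...,1]>150)&(np.hypot(T[...,0],T[...,1])<50)&(h[...,2]>50)
    k,l,st,c=cv2.connectedComponentsWithStats(m.astype(np.uint8))
    for i in range(1,k):
        if st[i,4]>8: Q=T[l==i]; print(n,c[i].round(),st[i,4],'lo',np.percentile(Q,3,axis=0).round(1),'hi',np.percentile(Q,97,axis=0).round(1))
    # grey pad faces
    for r,cc in ((300,225),(280,228),(300,235),(300,340),(280,340),(320,232),(340,235)):
        if n=='l1': print(r,cc,p[r,cc],T[r,cc].round(1))
```

```text
l1 [241. 231.] 103 lo [  1.5 -24.8 -32.4] hi [ 22.6 -17.8  17.8]
l1 [328. 233.] 138 lo [ -1.4  18.2 -39.3] hi [22.6 28.3 39.4]
l1 [238. 262.] 30 lo [ 11.3 -20.2 -39.6] hi [ 18.6 -17.9 -27. ]
l1 [330. 262.] 46 lo [ 11.1  18.1 -40.1] hi [ 19.   21.1 -24. ]
300 225 [76 73 72] [ 11.  -20.8 -59.7]
280 228 [80 76 74] [ 10.9 -21.9 -45.4]
300 235 [20 18 18] [ 11.6 -17.1 -60.6]
300 340 [79 77 74] [ 11.6  20.1 -60.6]
280 340 [77 75 74] [ 11.5  22.2 -46.2]
320 232 [37 37 36] [  8.1 -17.4 -67.5]
340 235 [28 25 27] [ -1.5 -17.  -65.5]
l2 [328. 241.] 151 lo [  2.3  18.2 -40.1] hi [22.5 25.5 16. ]
l2 [242. 231.] 73 lo [  4.1 -24.2 -32.7] hi [ 22.5 -17.8  16.3]
l2 [238. 263.] 28 lo [ 11.2 -20.  -39.9] hi [ 17.9 -17.9 -28.5]
l4 [283. 218.] 2602 lo [ 22.7 -11.3 -34.6] hi [30.3 10.8 14.1]
l4 [288. 339.] 84 lo [-26.4 -10.4 -48.4] hi [-14.   10.9 -33.2]
```

The depth shows the fingertips about 33 mm behind the reported TCP. The tabs did read fully in while pinched, with their outer face at 21 mm. Key contact is therefore due near TCP z = 13.5.

Request:
send_rows --targets '[{"offset": [0, 0, -0.5], "spin": 0}, {"offset": [0, 0, -1.0], "spin": 0}, {"offset": [0, 0, -1.5], "spin": 0}, {"offset": [0, 0, -1.9], "spin": 0}, {"offset": [0, 0, -2.2], "spin": 0}, {"offset": [0, 0, -2.3], "spin": 0}, {"offset": [0, 0, -2.3], "spin": 0}]'

```text
time_s: 20.12
eef_pos: [464.1, -227.7, 19.2]
ee_rot: [-0.0, 0.595, 0.804, 0.0]
force: [-0.4, 0.2, -0.4]
grip_width: -0.001
grip_force: 0.0
```

Request:
send_rows --targets '[{"offset": [0, 0, -0.05], "spin": 0}, {"offset": [0, 0, -0.1], "spin": 0}, {"offset": [0, 0, -0.15], "spin": 0}, {"offset": [0, 0, -0.15], "spin": 0}]'

```text
time_s: 20.45
eef_pos: [464.2, -227.8, 18.1]
ee_rot: [0.0, 0.595, 0.804, -0.0]
force: [0.2, 0.4, 0.2]
grip_width: 0.007
grip_force: 0.0
```

Request:
send_rows --targets '[{"offset": [0, 0, -0.05], "spin": 0}, {"offset": [0, 0, -0.1], "spin": 0}, {"offset": [0, 0, -0.15], "spin": 0}, {"offset": [0, 0, -0.15], "spin": 0}]'

```text
time_s: 20.78
eef_pos: [464.3, -227.8, 16.7]
ee_rot: [0.0, 0.595, 0.804, -0.0]
force: [-0.7, 1.0, 4.8]
grip_width: 0.003
grip_force: 2.2
```

Request:
send_rows --targets '[{"offset": [0, 0, -0.05], "spin": 0}, {"offset": [0, 0, -0.1], "spin": 0}, {"offset": [0, 0, -0.1], "spin": 0}]'

```text
time_s: 21.03
eef_pos: [464.3, -227.9, 16.4]
ee_rot: [0.0, 0.595, 0.804, -0.0]
force: [-3.8, 2.1, 11.6]
grip_width: 0.0
grip_force: 6.1
```

Contact: 11.6 N. I'll hold it for over half a second.

Request:
send_rows --targets '[{"offset": [0, 0, 0], "spin": 0}, {"offset": [0, 0, 0], "spin": 0}, {"offset": [0, 0, 0], "spin": 0}, {"offset": [0, 0, 0], "spin": 0}, {"offset": [0, 0, 0], "spin": 0}, {"offset": [0, 0, 0], "spin": 0}, {"offset": [0, 0, 0], "spin": 0}]'

```text
time_s: 21.62
eef_pos: [464.3, -227.8, 16.4]
ee_rot: [0.0, 0.595, 0.804, -0.0]
force: [-3.2, 1.8, 11.9]
grip_width: -0.002
grip_force: 6.1
```

Held at about 12 N. Backing off.

Request:
send_rows --targets '[{"offset": [0, 0, 0.5], "spin": 0}, {"offset": [0, 0, 2], "spin": 0}, {"offset": [0, 0, 5], "spin": 0}, {"offset": [0, 0, 9], "spin": 0}, {"offset": [0, 0, 13], "spin": 0}, {"offset": [0, 0, 14], "spin": 0}, {"offset": [0, 0, 14], "spin": 0}]'

```text
time_s: 22.2
eef_pos: [465.4, -228.6, 158.6]
ee_rot: [0.003, 0.595, 0.804, -0.0]
force: [-0.8, 0.8, 0.0]
grip_width: -0.004
grip_force: 0.0
```

Run:
```python
from fit import *
p,d,s=cap('wrist'); C=cloud('wrist',d,s); z=C[...,2]; print(s['eef_pos'],s['force'])
t=comp((abs(z-86)<3)&(np.hypot(C[...,0]-528,C[...,1]+322)<40)); print(rect(C[t]) if t.sum() else None)
p,d,s=cap('top'); C=cloud('top',d); z=C[...,2]
m=(np.hypot(C[...,0]-528,C[...,1]+322)<35)&(abs(z-86)<5); print('top',rect(C[m]),C[m].mean(0))
```

```text
[ 465.40481835 -228.63091872  158.55891302] [-8.14739476e-01  7.97400029e-01  6.61405235e-04]
(array([ 539.3, -308.2]), array([20.1,  7.9]), np.float64(0.228), 152)
top (array([0., 0.]), array([0., 0.]), np.float64(0.0), 0) [nan nan nan]<stdin>:5: RuntimeWarning: Mean of empty slice.
  ret = um.true_divide(
```

```bash
python3 -c "
from rig import ctrl
print(ctrl.finish_job())"
```

```text
the job is handed in; nothing more can be done
None
```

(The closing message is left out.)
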